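# Roll a carton into the scan bay and hold the scanner on its label

## Robot

A 7-joint arm with a two-finger parallel gripper is mounted at the origin on the work surface. World frame = base frame: x ahead of the robot, y to its left, z up, the work surface at z = 0. Lengths are in m, angles in rad, forces in N, time in s.
With the tool pointing down it reaches from about 0.35 to 0.9 m from the base axis. Payload 8.1 kg.
Tool frame: the origin (TCP) lies on the centre line of the jaws, within the pads' length; the fingertips stand 19 mm ahead of it and the grasp point (between the pads) is the TCP; z points along the fingers, y is the direction in which the jaws open and shut (so a half turn about z gives the same grasp; the last joint's range is limited). The gripper opens to 92 mm and grips with 3 to 60 N. Pads are 19 mm wide; open, the fingers measure 130 mm over their backs; the gripper's body (75 mm by 190 mm) begins 47 mm behind the grasp point.
Start: joints at [-1.387, 0.434, 0.025, 1.573, -0.012, 1.134, -0.075], TCP at [0.177, 0.599, 0.246] pointing down, gripper open.
Joint ranges: [-2.62, 2.62], [-0.44, 2.09], [-1.27, 1.32], [0.08, 2.57], [-1.32, 4.46], [0.12, 2], [-2.74, 2.74]. Speed limits (rad/s): [2.22, 2.22, 3.01, 3.01, 3.14, 3.14, 3.14].

## Interface

Orientations are given as a rotation vector (axis times angle).
In Python, from cell import monitor, imaging, workorder, outline_of gives the robot as it stands.
- The arm moves only by the tool move_arm, never from a script. Its argument "series" is a list of rows, each a list of 6 numbers: the shift along the world's x, y, z in cm, then the turn, a rotation vector about the world's x, y, z in degrees. A call has 1 to 8 rows; each row shifts and turns the commanded pose from where the row before left it; what a row does not reach is not made up. A row lasts 1/10 s, in which the tool goes at most 50 mm and 8.59 degrees, less where a joint would pass 70% of its speed; a pose out of reach is approached as far as the arm can. A call with a gripper value outside its range is refused whole. "grip" is the opening, from 0 (shut) to 1 (fully open), set as the call begins (left out, the last holds). The fingers move at their own pace and stop on an object; "force" is the grip in N (left out, the last holds). Time passes only in rows, so rows that do not move let the fingers close. It gives the time, the measured TCP pose, the force and the opening at its end, in the units of the state.
- monitor.observe(): the state, without advancing time (a new reading comes with each control period).
- imaging.get_image(name): name is "scene" or "side" or "wrist"; returns a dict with "color" (420x560x3 uint8, red, green, blue), "fx", "fy", "cx", "cy" (pixels), "rvec" (rotation vector, rad) and "tvec" (3), from world to camera coordinates, as OpenCV has them; the wrist camera has in their place "mount" (4x4, takes a point from camera to tool coordinates, whose origin is the TCP and whose axes are the flange's). Camera axes: x right, y down, z forward; pixel columns grow to the right and rows downward; lengths in m; the calibration is good to about 2 mm. A picture is of the moment at which its call begins: read the wrist's pose just before it. There is no depth.
- workorder.sign_off(): hands the job in, once; it reports no verdict.
Trained networks look in the newest picture that a camera, given by its name, has taken for a name from the list of things; names that differ only in an ending like _2 or _b are one class to them, and where a whole thing is asked for, a point or a joint stands for the part that bears it (a point fixed in the world has none). Each returns a list of dicts, best first, with "p" (0 to 1); they miss things now and then, are a little off and sometimes report something else, mostly with a low value. They report only what shows in the picture. A call takes as long as a camera call. They do not tell look-alikes from the thing itself.
- outline_of(camera, thing): "mask" (420x560 bool, what is visible of it) and "rect" ([left, top, width, height] in pixels, round what is visible of it).
The state is a dict: "clock": time; "joints": joint angles; "dq": joint speeds; "joint_efforts": joint torques, N m; "position": TCP position; "ee_rot": TCP orientation; "force": force on the tool from outside, world axes, zero at the start; "ft_torque": the same for the moment, N m; "width": opening from 0.0 (shut) to 1.0 (fully open).
Only numpy, scipy, OpenCV 4.12 (cv2) and the standard library are available. Lean on these libraries where they do the work, as an engineer would, in place of code of your own. Each camera call takes 0.05 s, during which the arm holds its last target. There are 200 camera calls.

## Task

Push the carton along the rollers into the bay until it rests against the end stop. Then draw the hand scanner up out of its stand, turn it so that its window slants down at about 45 degrees, and hold it in the air aimed at the middle of the label on top of the carton, with the window about 12 cm from the label. Finish while still holding it there, still and touching nothing else, with the carton left home in the bay and the mug, power adapter and screwdriver left where they are.

Things in the scene. Friction and masses are not known exactly. Their poses are not given: they have to be found in the camera images.
- track: Fixed level roller track, 420 mm long (y), 136 wide (x); origin under its middle. Carton rolls to +y, to the end stop: inner face y = +190 mm, 20 thick, top 87 mm high. Free rollers, 18 mm thick, 30 apart, tops 45 mm high. Side rails, inner faces x = -60 and +60 mm, are 57 mm high, 87 mm in the bay (y > 50 mm). Entry end (-y) open.
- bay (a point): On the roller tops (45 mm above the work surface), where the centre of the carton's underside is when the carton is home, 75 mm short of the end stop. y axis: along the track towards the stop (the way to push); x: across the track; z: up.
- carton_label (a point): Middle of the white 60 x 80 mm label with bars = centre of the top of a closed cardboard carton: 110 mm across the track (its x), 150 along it (its y), 70 high, 0.3 to 0.65 kg. It stands on the rollers between the rails, square to the track, 145 to 245 mm short of home, and rolls easily. Its rear face, to push on, is 75 mm from this point towards -y.
- carton: The same carton as a body; origin at the centre of its underside, 70 mm under carton_label.
- scanner_grip (a point): Centre of the head of a pistol-shaped hand scanner. It looks along its +x; y sideways, z up. Head 44 mm wide (y, to grasp), 40 high, x = -41 to +45 mm; its rubber nose (front 14 mm) is 50 wide, 44 high. Handle below, 24 (x) x 30 (y) mm, down to z = -115 mm. 0.15 to 0.22 kg, balance point about 13 mm below. Starts upright, looking level to -x within 0.5 rad.
- scanner_nose (a point): Middle of the scanner's window, 45 mm ahead of scanner_grip; same axes: it looks along +x.
- scanner: The same scanner as a body; origin at the centre of the handle's foot, same axes.
- holder: The scanner's stand, fixed: base 80 x 80 x 10 mm with an open-topped pocket 42 x 48 mm outside, rim 75 mm and floor 10 mm above the work surface. The handle stands 65 mm deep in it with 2.5 mm play and comes out straight up; 30 mm are free between rim and scanner head. Origin: centre of the underside; axes as the scanner's in it.
- mug: Bystander: white mug, 76 mm wide, 85 mm high, handle to its +y; origin at the centre of its underside.
- adapter: Bystander: black power adapter brick, 50 x 60 x 32 mm high; origin at the centre of its underside.
- driver: Bystander: a screwdriver lying flat, about 200 mm long along its x; origin about its middle, on the work surface.
Mind the look-alikes: they are no part of the job. What is shaped like the carton but orange is not meant. Leave any yellow look-alike of the holder alone.

How it is judged:
On the way, in this order (a step that is already met when the one before it is completed fails the run):
1. the carton is home in the bay, against the end stop (y of carton_label in the frame of bay above -0.012 m and x of carton_label in the frame of bay between -0.012 and 0.012 m and z of carton_label in the frame of bay below 0.08 m and angle between carton_label's own z axis and vertical below 0.08 rad), for 0.2 s.
2. with the carton home, the scanner is out of its stand and lifted in the grip (z of scanner in the frame of holder above 0.075 m and contact force between the fingers and scanner above 0.5 N), for 0.2 s.
At the end, for the whole second after the job is handed in: Carton at rest on the rollers within 12 mm of the stop, untouched. Scanner held still by the fingers alone, head centre over 170 mm up, sight line 30 to 65 degrees below level and within 20 mm of the label's middle, window 70 to 180 mm from the label (all of step 1 and x of carton_label in the frame of scanner_nose between 0.07 and 0.18 m and y of carton_label in the frame of scanner_nose between -0.02 and 0.02 m and z of carton_label in the frame of scanner_nose between -0.02 and 0.02 m and angle between scanner_nose's own x axis and vertical between 2.09 and 2.71 rad and height (world z) of scanner_grip above 0.17 m and contact force between the fingers and scanner above 0.5 N and contact force between each of scanner, the arm, the fingers and carton below 0.05 N and contact force between scanner and holder below 0.05 N and linear speed of scanner below 0.03 m/s and linear speed of carton below 0.02 m/s); the arm keeps its last pose, push and grip.
It fails at once if the mug is shifted by more than 30 mm (distance of mug from where it was at the start of the episode above 0.03 m).
It fails at once if the power adapter is shifted by more than 30 mm (distance of adapter from where it was at the start of the episode above 0.03 m).
It fails at once if the screwdriver is shifted by more than 30 mm (distance of driver from where it was at the start of the episode above 0.03 m).
It also fails if it takes over 59 s, if anything falls off the work surface, if the arm or the gripper's body presses on something with over 40 N, if the wrist force passes 120 N, or if a joint passes its speed limit or range.

## Working session

There is one attempt and no reset: what is moved stays moved. The work goes in short steps, Python scripts to look and compute and a tool call to move; the robot and the scene stay as the last step left them, time stands still between calls to the robot, and variables do not carry over. Pictures are saved under pics/ and viewed, about 8 in all and at most 12, crops included, and the job is handed in when it is done.

Besides the shell and the picture viewer there is one more tool, called after "Request:" as name(argument=value, ...) on one line, values as JSON. move_arm: Moves the arm, as the interface text tells. Its arguments: {"type":"object","properties":{"series":{"type":"array"},"grip":{"type":"number"},"force":{"type":"number"}},"required":["series"]}

```bash
mkdir -p pics; ls; cat > h.py <<'E'
import numpy as np, cv2
from scipy.spatial.transform import Rotation as R
from cell import monitor, imaging, workorder, outline_of
def shot(n):
    s=monitor.observe(); im=imaging.get_image(n)
    K=np.array([[im['fx'],0,im['cx']],[0,im['fy'],im['cy']],[0,0,1]])
    if 'mount' in im:
        T=np.eye(4);T[:3,:3]=R.from_rotvec(s['ee_rot']).as_matrix();T[:3,3]=s['position']
        W=np.linalg.inv(T@np.array(im['mount']))
    else:
        W=np.eye(4);W[:3,:3]=R.from_rotvec(np.ravel(im['rvec'])).as_matrix();W[:3,3]=np.ravel(im['tvec'])
    return im['color'],K,W
def ray(K,W,uv):
    C=np.linalg.inv(W); d=C[:3,:3]@np.linalg.inv(K)@np.array([uv[0],uv[1],1.]); return C[:3,3],d
def atz(K,W,uv,z):
    o,d=ray(K,W,uv); return o+d*(z-o[2])/d[2]
def proj(K,W,p):
    p=np.atleast_2d(p); c=(W[:3,:3]@p.T).T+W[:3,3]; q=(K@c.T).T; return q[:,:2]/q[:,2:]
def save(n,c): cv2.imwrite('pics/'+n+'.png',c[...,::-1])
E
python3 - <<'E'
from h import *
print(monitor.observe())
for n in('scene','side'):
    c,K,W=shot(n); save(n+'0',cv2.resize(c,(800,600))); print(n,K[0,0],np.linalg.inv(W)[:3,3].round(3))
    for t in('carton','scanner','holder','track','mug','adapter','driver'):
        print(t,[(round(o['p'],2),o['rect']) for o in outline_of(n,t)][:3])
E
```

```text
pics
{'clock': 0.0, 'joints': array([-1.38659294,  0.43521921,  0.02495444,  1.57407268, -0.01161365,
        1.13399503, -0.07509925]), 'dq': array([ 0.0006291 , -0.00064502,  0.00061953,  0.0005609 , -0.00072694,
       -0.00032498,  0.00248816]), 'joint_efforts': array([-7.63269636e-04, -6.67846584e+01,  9.84681845e-01, -3.14469230e+01,
       -6.05832646e-02,  4.25973139e-02,  1.79173753e-04]), 'position': array([0.17670888, 0.59900914, 0.24495651]), 'ee_rot': array([-4.49042445e-01, -3.10923195e+00,  2.42834589e-03]), 'force': array([-0.65541134,  0.68515148,  0.34641316]), 'ft_torque': array([-0.01432932,  0.03463682,  0.0254679 ]), 'width': 1.0016561956993728}
scene 418.8273056958399 [ 0.946 -0.599  0.716]
carton [(0.88, [194.3, 172.5, 74.1, 71.4]), (0.76, [118.2, 244.3, 91.1, 87.1])]
scanner [(0.65, [224.0, 260.8, 47.3, 55.4])]
holder [(0.97, [162.9, 352.6, 61.0, 64.0]), (0.9, [224.8, 305.1, 57.6, 49.5]), (0.53, [284.7, 233.2, 25.2, 30.9])]
track [(0.87, [182.2, 138.1, 127.6, 132.1]), (0.22, [228.3, 264.5, 44.7, 50.3])]
mug [(0.95, [325.9, 175.6, 40.4, 44.2])]
adapter [(0.82, [285.2, 235.7, 27.2, 29.5])]
driver [(0.54, [333.5, 150.5, 32.3, 25.0])]
side 458.83224971071485 [0.479 0.986 0.805]
carton [(0.94, [284.9, 187.8, 43.8, 53.8]), (0.56, [276.6, 157.6, 54.5, 39.6])]
scanner [(0.66, [231.1, 149.2, 25.9, 24.7])]
holder [(0.66, [227.6, 149.3, 35.0, 25.9]), (0.57, [229.0, 170.6, 31.4, 27.7])]
track [(0.59, [227.1, 144.3, 34.5, 29.4]), (0.57, [272.4, 196.4, 71.6, 124.7])]
mug [(0.66, [203.3, 248.1, 39.3, 48.1])]
adapter [(0.74, [229.5, 222.3, 23.9, 21.9])]
driver [(0.91, [228.9, 311.2, 19.8, 84.8])]
```

View pics/scene0.png

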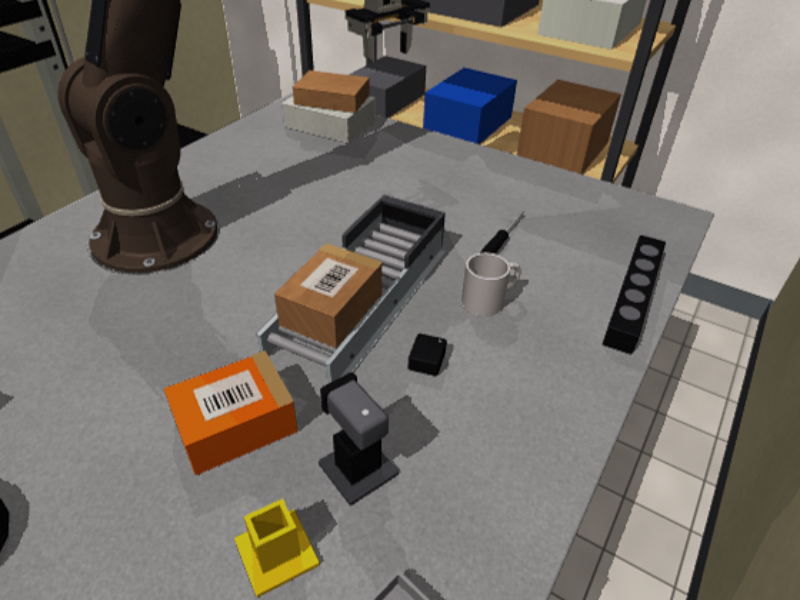

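View pics/side0.png

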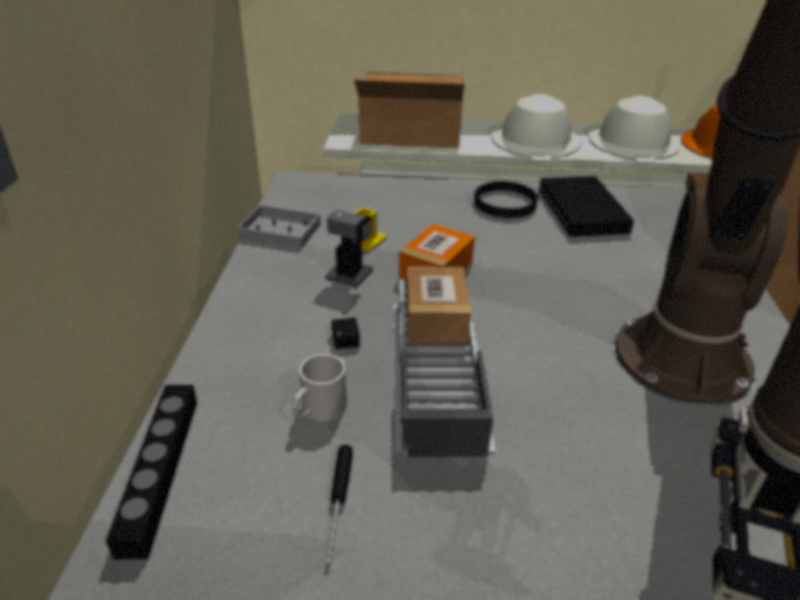

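Scene (800-px view): the brown carton on the track is at (330,290) and its orange look-alike at (230,410). The scanner in its black holder is at (355,430), with the yellow holder look-alike at (275,545). The brown carton on the rollers and the black holder with the scanner in it are the ones meant. Next I rectify metric top views at the known heights.

```bash
cat > r.py <<'E'
from h import *
def rect(c,K,W,x0,y0,z,w,h,ppm):
    # image u -> +x , v -> -y ; top-left = (x0,y0)
    P=K@W[:3]; A=np.array([[1/ppm,0,x0],[0,-1/ppm,y0],[0,0,z],[0,0,1]])
    return cv2.warpPerspective(c,P@A,(w,h),flags=cv2.WARP_INVERSE_MAP|cv2.INTER_CUBIC)
E
python3 - <<'E'
from r import *
S=shot('scene');D=shot('side')
for n,(c,K,W) in(('scene',S),('side',D)):
  for t in('carton','scanner','mug','adapter','driver','track'):
    for o in outline_of(n,t)[:2]:
        l,tp,w,h=o['rect']; print(n,t,round(o['p'],2),atz(K,W,(l+w/2,tp+h/2),{'carton':.115,'scanner':.125,'mug':.04,'adapter':.03,'driver':.01,'track':.05}[t]).round(3))
# label white
  i=c.astype(int); m=((i.min(2)>150)&(i.max(2)-i.min(2)<50)).astype(np.uint8)
  nn,lab,st,ce=cv2.connectedComponentsWithStats(cv2.morphologyEx(m,cv2.MORPH_CLOSE,np.ones((5,5))))
  for k in range(1,nn):
    if 60<st[k,4]<900: print(n,st[k],ce[k].round(1),atz(K,W,ce[k],.115).round(3))
E
```

```text
scene carton 0.75 [ 0.531 -0.304  0.115]
scene carton 0.64 [ 0.498 -0.06   0.115]
scene scanner 0.91 [ 0.661 -0.226  0.125]
scene mug 0.57 [0.663 0.192 0.04 ]
scene adapter 0.76 [ 0.649 -0.012  0.03 ]
scene driver 0.67 [0.599 0.373 0.01 ]
scene track 0.7 [0.473 0.025 0.05 ]
scene track 0.33 [ 0.449 -0.005  0.05 ]
scene [487   0  11  30  83] [491.9  10.3] [0.667 1.839 0.115]
scene [460  65  15  44 185] [466.9  80.4] [0.768 0.922 0.115]
scene [210  75  36   8  91] [230.7  78.5] [0.095 0.475 0.115]
scene [249 158  43  40 573] [271.7 173.5] [0.505 0.096 0.115]
scene [326 177  37  19 111] [343.4 186.8] [0.673 0.146 0.115]
scene [211 181  39  27 392] [229.3 193.7] [ 0.467 -0.023  0.115]
scene [216 230  35  25  85] [234.8 244.8] [ 0.574 -0.146  0.115]
side carton 0.73 [ 0.478 -0.143  0.115]
side carton 0.63 [0.466 0.034 0.115]
side scanner 0.75 [ 0.665 -0.2    0.125]
side mug 0.95 [0.661 0.182 0.04 ]
side adapter 0.79 [0.638 0.025 0.03 ]
side driver 0.64 [0.591 0.397 0.01 ]
side track 0.67 [0.457 0.139 0.05 ]
side [363  66  32  14 306] [378.8  72.5] [ 0.172 -1.067  0.115]
side [434  67  32  14 300] [449.5  73.8] [-0.143 -1.087  0.115]
side [320  92  38  17 442] [337.6 101.4] [ 0.366 -0.714  0.115]
side [393  92  42  21 465] [411.  103.5] [ 0.084 -0.724  0.115]
side [228  95  20  10 163] [237.5  99.1] [ 0.753 -0.695  0.115]
side [446  95  51  20 316] [474.5 108.2] [-0.151 -0.705  0.115]
side [310 194   8  16  98] [313.4 201.9] [ 0.451 -0.02   0.115]
```

```bash
python3 - <<'E'
from r import *
S=shot('scene');D=shot('side')
pp=700
def grid(im,x0,y0,ppm,st):
    h,w=im.shape[:2]; im=im.copy()
    for x in np.arange(0.3,0.9,st):
        u=int((x-x0)*ppm)
        if 0<=u<w: im[::6,u]=(0,255,0); cv2.putText(im,f'{x:.2f}',(u,9),0,.3,(255,255,0),1)
    for y in np.arange(-.4,.5,st):
        v=int((y0-y)*ppm)
        if 0<=v<h: im[v,::6]=(0,255,0); cv2.putText(im,f'{y:.2f}',(0,v),0,.3,(255,255,0),1)
    return im
A=[grid(rect(*s,0.35,.30,z,165,300,1000*.75) if 0 else rect(*s,.36,.29,z,200,400,1000*.95),.36,.29,950,.05) for s,z in((S,.087),(D,.087),(S,.115),(D,.115))]
top=np.hstack(A)
B=[grid(rect(*s,.57,-.13,z,200,190,1000),.57,-.13,1000,.05) for s,z in((S,.145),(D,.145),(S,.075),(D,.075))]
save('rect1',np.vstack([top,np.hstack(B)]))
E
```

```text
(no output)
```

View pics/rect1.png

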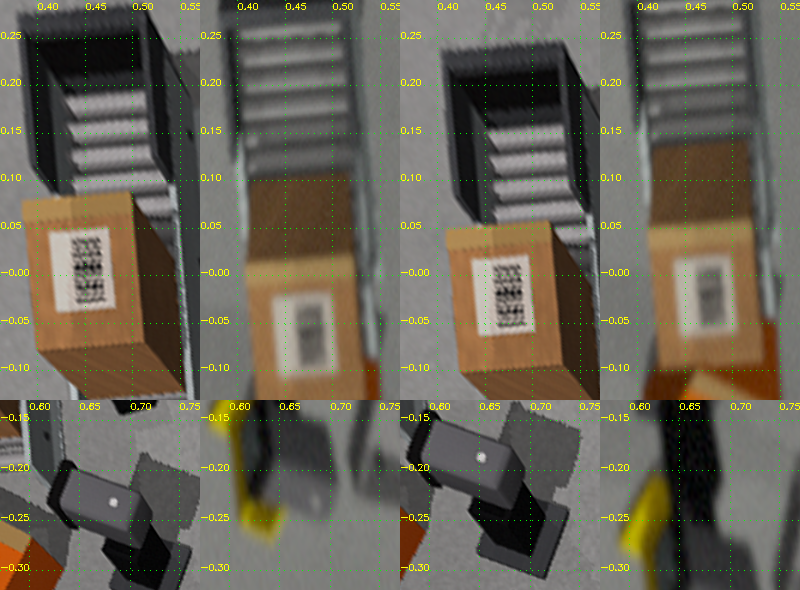

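The top view reads: label centre at about (0.469, -0.021), track yaw about +0.10 rad, stop's outer edge at about (0.447, 0.277). That makes the push about 0.205 m, which is within the stated 145–245 mm. Next I move behind the carton.

Request:
move_arm(series=[[1.3, -3.1, 0, 0, 0, -2.8], [1.3, -3.1, 0, 0, 0, -2.8], [1.3, -3.1, 0, 0, 0, -2.8], [1.3, -3.1, 0, 0, 0, -2.8], [1.3, -3.1, 0, 0, 0, -2.8], [1.3, -3.1, 0, 0, 0, -2.8], [1.3, -3.1, 0, 0, 0, -2.8], [1.3, -3.1, 0, 0, 0, -2.8]], grip=0.4)

```text
clock: 2.4
position: [0.2812, 0.3502, 0.2459]
ee_rot: [1.047, 2.962, 0.001]
force: [0.1, -0.6, -0.2]
width: 0.408
```

Request:
move_arm(series=[[1.3, -3.1, 0, 0, 0, -2.8], [1.3, -3.1, 0, 0, 0, -2.8], [1.3, -3.1, 0, 0, 0, -2.8], [1.3, -3.1, 0, 0, 0, -2.8], [1.3, -3.1, 0, 0, 0, -2.8], [1.3, -3.1, 0, 0, 0, -2.8], [1.3, -3.1, 0, 0, 0, -2.8], [1.3, -3.1, 0, 0, 0, -2.8]])

```text
clock: 3.2
position: [0.3852, 0.1022, 0.246]
ee_rot: [1.603, 2.702, 0.001]
force: [0.4, -0.0, -0.7]
width: 0.397
```

Request:
move_arm(series=[[1.3, -3.1, 0, 0, 0, -2.8], [1.3, -3.1, 0, 0, 0, -2.8], [1.3, -3.1, 0, 0, 0, -2.8], [1.3, -3.1, 0, 0, 0, -2.8], [1.3, -3.1, 0, 0, 0, -2.8], [1.1, -3.1, 0, 0, 0, -2.8], [1.0, -3.1, 0, 0, 0, -2.8], [1.0, -3.1, 0, 0, 0, -2.8]])

```text
clock: 4.0
position: [0.4812, -0.1457, 0.2459]
ee_rot: [2.096, 2.339, 0.001]
force: [0.7, -0.2, -0.2]
width: 0.4
```

```bash
python3 - <<'E'
from r import *
c,K,W=shot('wrist'); s=monitor.observe(); print(s['joints'].round(2))
a=cv2.resize(c,(533,400)); b=rect(c,K,W,.38,.06,.115,260,400,1000)
for k in range(0,260,50): b[::5,k+20]=(0,255,0)
for k in range(10,400,50): b[k,::5]=(0,255,0)
save('w1',np.hstack([a,b]))
E
```

```text
[-0.38  0.27  0.73  1.9  -0.2   1.04  0.53]Traceback (most recent call last):
  File "<stdin>", line 4, in <module>
IndexError: index 270 is out of bounds for axis 1 with size 260
```

```bash
python3 - <<'E'
from r import *
c,K,W=shot('wrist')
a=cv2.resize(c,(533,400)); b=rect(c,K,W,.38,.06,.115,260,400,1000)
for k in range(20,260,50): b[::5,k]=(0,255,0)
for k in range(10,400,50): b[k,::5]=(0,255,0)
save('w1',np.hstack([a,b]))
E
```

```text
(no output)
```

View pics/w1.png

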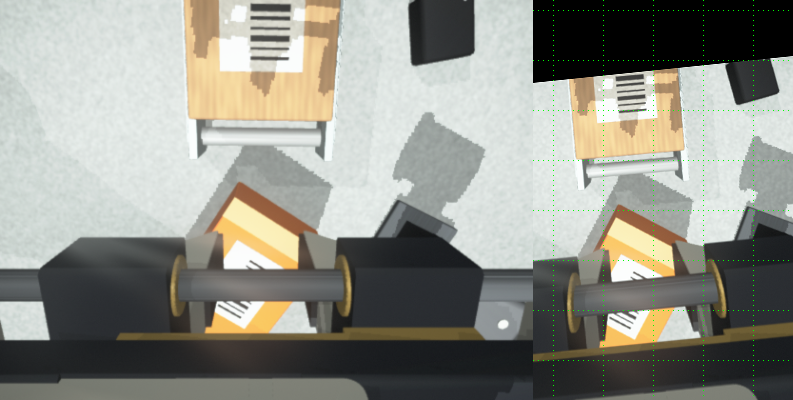

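```bash
python3 - <<'E'
from r import *
c,K,W=shot('wrist'); print(np.linalg.inv(W)[:3,3].round(3))
f=1.05
for uv in((238,183),(222,198),(315,257)):
  for z in(.0,.07): print(uv,z,atz(K,W,np.array(uv)*f,z).round(3))
for uv in((190,156),(333,158)): print('track end',[atz(K,W,np.array(uv)*f,z).round(3) for z in(.057,.045)])
for uv in((248,29),): print('label',atz(K,W,np.array(uv)*f,.115).round(3))
E
```

```text
[ 0.474 -0.077  0.385]
(238, 183) 0.0 [ 0.459 -0.171  0.   ]
(238, 183) 0.07 [ 0.462 -0.154  0.07 ]
(222, 198) 0.0 [ 0.442 -0.191  0.   ]
(222, 198) 0.07 [ 0.448 -0.17   0.07 ]
(315, 257) 0.0 [ 0.559 -0.253  0.   ]
(315, 257) 0.07 [ 0.544 -0.221  0.07 ]
track end [array([ 0.414, -0.136,  0.057]), array([ 0.411, -0.138,  0.045])]
track end [array([ 0.549, -0.124,  0.057]), array([ 0.551, -0.125,  0.045])]
label [ 0.461 -0.031  0.115]
```

Request:
move_arm(series=[[0, 1.4, 0, 0, 0, -0.5], [0, 1.4, -1, 0, 0, 0], [0, 0, -3, 0, 0, 0], [0, 0, -3, 0, 0, 0], [0, 0, -3, 0, 0, 0], [0, 0, -3, 0, 0, 0], [0, 0, -2.6, 0, 0, 0], [0, 0, 0, 0, 0, 0]])

```text
clock: 4.95
position: [0.4783, -0.1144, 0.0868]
ee_rot: [-2.099, -2.331, 0.005]
force: [-0.0, 0.1, -0.1]
width: 0.401
```

Request:
move_arm(series=[[0, 0.8, 0, 0, 0, 0], [-0.1, 0.8, 0, 0, 0, 0], [-0.1, 1, 0, 0, 0, 0], [-0.1, 1, 0, 0, 0, 0], [-0.1, 1, 0, 0, 0, 0], [-0.1, 1, 0, 0, 0, 0], [-0.1, 1, 0, 0, 0, 0], [-0.1, 1, 0, 0, 0, 0]])

```text
clock: 5.75
position: [0.4739, -0.0397, 0.0899]
ee_rot: [2.105, 2.332, 0.0]
force: [1.7, -3.1, 1.2]
width: 0.395
```

Request:
move_arm(series=[[-0.1, 1, 0, 0, 0, 0], [-0.1, 1, 0, 0, 0, 0], [-0.1, 1, 0, 0, 0, 0], [-0.1, 1, 0, 0, 0, 0], [-0.1, 1, 0, 0, 0, 0], [-0.1, 1, 0, 0, 0, 0], [-0.1, 1, 0, 0, 0, 0], [-0.1, 1, 0, 0, 0, 0]])

```text
clock: 6.55
position: [0.4655, 0.0402, 0.0897]
ee_rot: [-2.105, -2.332, 0.0]
force: [3.1, -2.6, 1.0]
width: 0.396
```

Request:
move_arm(series=[[0, 1, 0, 0, 0, 0], [-0.1, 1, 0, 0, 0, 0], [-0.1, 1, 0, 0, 0, 0], [-0.1, 0.8, 0, 0, 0, 0], [0, 0.6, 0, 0, 0, 0], [-0.1, 0.5, 0, 0, 0, 0]])

```text
clock: 7.15
position: [0.4617, 0.0891, 0.0897]
ee_rot: [-2.104, -2.333, 0.0]
force: [0.6, -0.6, -0.7]
width: 0.396
```

Request:
move_arm(series=[[0, 0.4, 0, 0, 0, 0], [0, 0.4, 0, 0, 0, 0], [0, 0.4, 0, 0, 0, 0]])

```text
clock: 7.45
position: [0.4616, 0.1006, 0.0897]
ee_rot: [-2.105, -2.332, 0.001]
force: [-0.1, -2.3, -0.6]
width: 0.401
```

Request:
move_arm(series=[[0, 0.3, 0, 0, 0, 0], [0, 0.3, 0, 0, 0, 0], [0, 0, 0, 0, 0, 0]])

```text
clock: 7.75
position: [0.4615, 0.1028, 0.0897]
ee_rot: [2.108, 2.327, -0.005]
force: [-2.0, -16.5, 3.4]
width: 0.396
```

Request:
move_arm(series=[[0, 0.3, 0, 0, 0, 0], [0, 0.3, 0, 0, 0, 0], [0, 0, 0, 0, 0, 0]])

```text
clock: 8.05
position: [0.4607, 0.1031, 0.0897]
ee_rot: [2.112, 2.319, -0.013]
force: [-5.4, -38.7, 12.8]
width: 0.399
```

The force rises to 38 N while the arm holds still, so the carton is against the stop. I back off and lift.

Request:
move_arm(series=[[0, -0.6, 0, 0, 0, 0], [0, -0.6, 0, 0, 0, 0], [0.1, -1, 0, 0, 0, 0], [0.1, -1.5, 0, 0, 0, 0], [0, -1, 2, 0, 0, 0], [0, -1, 4, 0, 0, 0], [0, -1, 4, 0, 0, 0], [0, -2, 4, 0, 0, 0]])

```text
clock: 8.85
position: [0.4639, 0.026, 0.2313]
ee_rot: [-2.102, -2.335, -0.0]
force: [1.8, 0.5, -0.5]
width: 0.399
```

Request:
move_arm(series=[[0.5, -3, 3, 0, 0, 0], [1, -3, 3, 0, 0, 0], [1, -3, 0, 0, 0, 0], [1, -3, 0, 0, 0, 0], [1, -3, 0, 0, 0, 0], [1, -2, 0, 0, 0, 0], [0, 0, 0, 0, 0, 0]], grip=1)

```text
clock: 9.55
position: [0.5195, -0.1476, 0.2899]
ee_rot: [2.107, 2.327, -0.001]
force: [0.8, -0.2, 0.3]
width: 0.961
```

```bash
python3 - <<'E'
from r import *
print({k:monitor.observe()[k].round(3) for k in('joints','position','ee_rot')})
S=shot('scene');D=shot('side');Wr=shot('wrist')
a=rect(*S,.36,.30,.115,200,290,1000);b=rect(*D,.36,.30,.115,200,290,1000)
e=cv2.resize(Wr[0],(400,300))
w1=rect(*Wr,.54,-.09,.145,200,300,1000);w2=rect(*S,.54,-.09,.145,200,300,1000)
for im in(a,b,w1,w2):
    for k in range(40 if im is a or im is b else 10,200,50): im[::5,k]=(0,255,0)
    for k in range(0 if im is a or im is b else 10,im.shape[0],50): im[k,::5]=(0,255,0)
t=np.hstack([a,b,e[:290]]); u=np.hstack([w1,w2,cv2.resize(S[0][230:380,180:330],(300,300)),np.zeros((300,100,3),np.uint8)])
save('st2',np.vstack([t,u]))
for n in('wrist','scene'):
  for t in('scanner','holder'): print(n,t,[(round(o['p'],2),o['rect']) for o in outline_of(n,t)][:3])
E
```

```text
{'joints': array([-0.457,  0.315,  0.843,  1.764, -0.253,  1.174,  0.559]), 'position': array([ 0.519, -0.148,  0.29 ]), 'ee_rot': array([ 2.107e+00,  2.327e+00, -1.000e-03])}
wrist scanner []
wrist holder [(0.66, [343.6, 203.2, 90.6, 67.1]), (0.55, [318.9, 314.0, 75.6, 33.9])]
scene scanner [(0.92, [227.2, 263.2, 41.7, 53.6])]
scene holder [(0.69, [223.6, 303.1, 55.8, 52.2]), (0.69, [164.4, 349.4, 60.0, 69.5])]
```

View pics/st2.png

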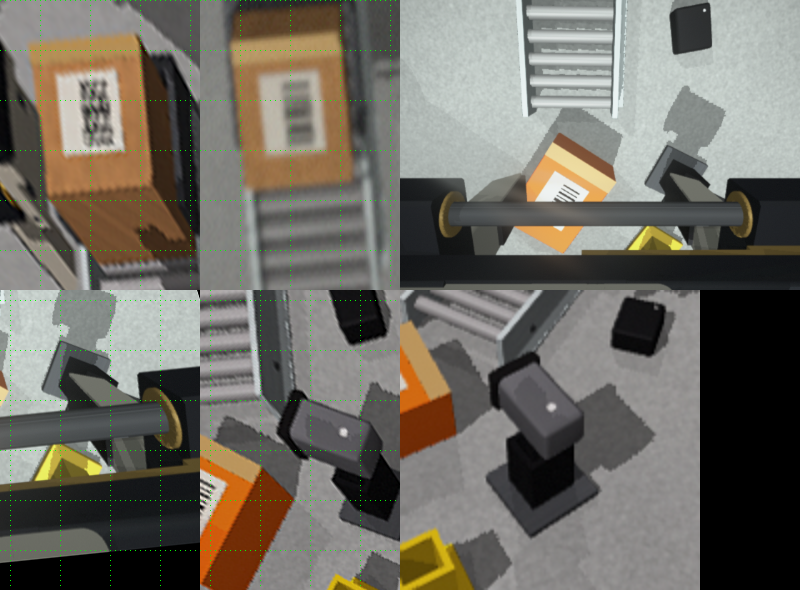

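The wood carton is home: its label is at about (0.452, 0.188) in both views. The scanner (scene crop (540,400)) stands in the black holder. Next I fit its pose.

```bash
cat > fit.py <<'E'
from h import *
from scipy.optimize import least_squares
def mask_of(n,th,near):
    best=None
    for o in outline_of(n,th):
        l,t,w,h=o['rect']
        if abs(l+w/2-near[0])+abs(t+h/2-near[1])<35: return o
E
python3 - <<'E'
from fit import *
c,K,W=shot('scene')
f=lambda u,v:(180+(u-400)/2,230+(v-290)/2)
print('base',[atz(K,W,f(*p),.01).round(4) for p in((487,478),(533,525),(599,487))])
print('headtop z.145',[atz(K,W,f(*p),.145).round(4) for p in((547,363),(582,405),(508,397),(551,445))])
P=[atz(K,W,f(*p),.147).round(4) for p in((535,352),(491,385))]; print('nose',P)
# project model for hypotheses
d,Kd,Wd=shot('side')
o=mask_of('scene','scanner',(248,290)); m=o['mask'].copy()
for oo in outline_of('side','scanner'): print('side',round(oo['p'],2),oo['rect'])
ms=mask_of('side','scanner',(244,162))
def box(x0,x1,hy,z0,z1): return np.array([[x,y,z] for x in(x0,x1) for y in(-hy,hy) for z in(z0,z1)])
head=box(-.041,.031,.022,-.02,.02);nose=box(.031,.045,.025,-.022,.022);han=box(-.012,.012,.015,-.05,-.02)
def sil(K,W,q):
    im=np.zeros((420*4,560*4),np.uint8);r=R.from_euler('z',q[2])
    for b in(head,nose,han):
        p=proj(K,W,r.apply(b)+[q[0],q[1],.125]); cv2.fillConvexPoly(im,cv2.convexHull(((p+.5)*4).astype(np.int32)),1)
    return cv2.resize(im.astype(np.float32),(560,420),interpolation=cv2.INTER_AREA)
from scipy.optimize import minimize
def cost(q):
    e=0
    for k,w,mm in((K,W,m),)+(((Kd,Wd,ms['mask']),) if ms else ()):
        s=sil(k,w,q); e+=1-np.minimum(s,mm).sum()/np.maximum(s,mm).sum()
    return e
b=min((minimize(cost,[.655,-.215,y],method='Nelder-Mead',options=dict(initial_simplex=[[.655,-.215,y],[.67,-.215,y],[.655,-.23,y],[.655,-.215,y+.15]])) for y in(2.6,2.75,2.95)),key=lambda r:r.fun)
print(b.x.round(4),b.fun, bool(ms))
q=b.x; v=c.copy()
for dy,col in((0,(0,255,0)),):
  r=R.from_euler('z',q[2])
  for bx in(head,nose):
    p=proj(K,W,r.apply(bx)+[q[0],q[1],.125])
    cv2.polylines(v,[cv2.convexHull(p.astype(np.int32))],True,col,1)
  hb=np.array([[sx*.04,sy*.04,.01] for sx,sy in((1,1),(1,-1),(-1,-1),(-1,1))]); p=proj(K,W,r.apply(hb)+[q[0],q[1],0]); cv2.polylines(v,[p.astype(np.int32)],True,(255,0,255),1)
save('fit',cv2.resize(v[240:370,190:300],None,fx=4,fy=4))
E
```

```text
base [array([ 0.6193, -0.2515,  0.01  ]), array([ 0.6863, -0.2682,  0.01  ]), array([ 0.716, -0.2  ,  0.01 ])]
headtop z.145 [array([ 0.6529, -0.1936,  0.145 ]), array([ 0.7049, -0.216 ,  0.145 ]), array([ 0.647 , -0.2438,  0.145 ]), array([ 0.7061, -0.2644,  0.145 ])]
nose [array([ 0.6374, -0.1902,  0.147 ]), array([ 0.6278, -0.2426,  0.147 ])]
[ 0.665  -0.2278  2.7198] 0.06781375408172607 False
```

View pics/fit.png

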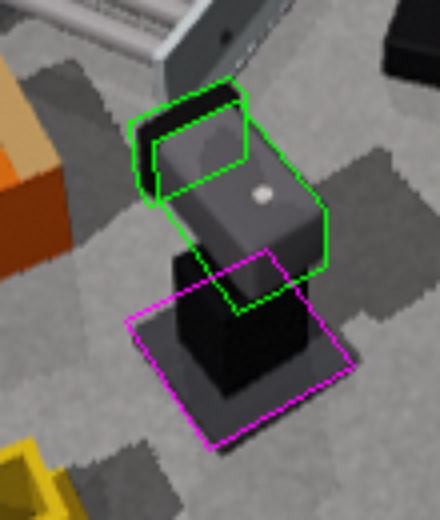

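The fitted outline matches the head and the base: scanner_grip is at about (0.666, -0.227, 0.125) with yaw 155.8°. Next I turn by +60° and move over it.

Request:
move_arm(series=[[1.8, -1.0, 0, 0, 0, 7.5], [1.8, -1.0, 0, 0, 0, 7.5], [1.8, -1.0, 0, 0, 0, 7.5], [1.8, -1.0, 0, 0, 0, 7.5], [1.8, -1.0, 0, 0, 0, 7.5], [1.8, -1.0, 0, 0, 0, 7.5], [1.8, -1.0, 0, 0, 0, 7.5], [2.0, -1.0, 0, 0, 0, 7.5]], grip=1)

```text
clock: 10.95
position: [0.6654, -0.2248, 0.2896]
ee_rot: [-0.648, -3.074, -0.0]
force: [0.8, 0.5, 0.4]
width: 0.993
```

Request:
move_arm(series=[[0, 0, 0, 0, 0, 0], [0, 0, 0, 0, 0, 0]])

```text
clock: 11.15
position: [0.6645, -0.2247, 0.2892]
ee_rot: [-0.661, -3.07, 0.0]
force: [0.1, 0.5, 0.4]
width: 1.002
```

```bash
python3 - <<'E'
from fit import *
s=monitor.observe(); print(s['joints'].round(2),s['position'].round(4),s['ee_rot'].round(3)); M=R.from_rotvec(s['ee_rot']).as_matrix(); print('tool y ang',np.degrees(np.arctan2(M[1,1],M[0,1])), M[:,2].round(3))
c,K,W=shot('wrist'); v=c.copy()
def box(x0,x1,hy,z0,z1): return np.array([[x,y,z] for x in(x0,x1) for y in(-hy,hy) for z in(z0,z1)])
for b in(box(-.041,.031,.022,-.02,.02),box(.031,.045,.025,-.022,.022)):
    p=proj(K,W,R.from_euler('z',2.72).apply(b)+[.666,-.227,.125]); cv2.polylines(v,[cv2.convexHull(p.astype(np.int32))],True,(0,255,0),1)
save('w3',v)
E
```

```text
[-0.06  0.57  0.54  1.32 -0.29  1.32  1.63] [ 0.6645 -0.2247  0.2892] [-0.661 -3.07   0.   ]
tool y ang 65.71246218353657 [-0.001  0.    -1.   ]
```

View pics/w3.png

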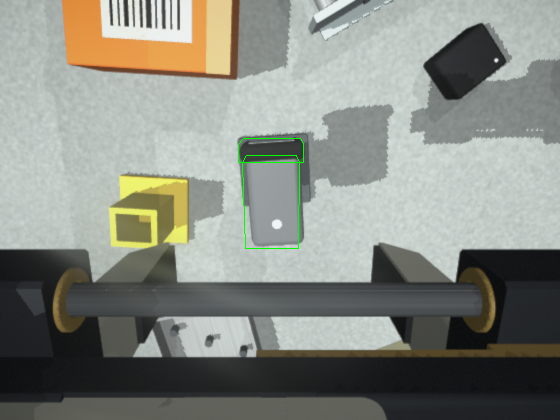

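The picture confirms it: the head is at (273,195), within about 2 mm and 2° of the fit. I correct for that, descend and grip.

Request:
move_arm(series=[[0.2, -0.1, -2, 0, 0, 1.7], [0, 0, -3, 0, 0, 0], [0, 0, -3, 0, 0, 0], [0, 0, -3, 0, 0, 0], [0, 0, -2.5, 0, 0, 0], [0, 0, -1.5, 0, 0, 0], [0, 0, -1.4, 0, 0, 0], [0, 0, 0, 0, 0, 0]])

```text
clock: 12.0
position: [0.666, -0.2249, 0.1244]
ee_rot: [-0.611, -3.079, -0.0]
force: [-0.2, 0.4, 1.1]
width: 0.997
```

Request:
move_arm(series=[[0, 0, 0, 0, 0, 0], [0, 0, 0, 0, 0, 0], [0, 0, 0, 0, 0, 0], [0, 0, 0, 0, 0, 0], [0, 0, 0, 0, 0, 0], [0, 0, 0, 0, 0, 0], [0, 0, 0, 0, 0, 0], [0, 0, 0, 0, 0, 0]], grip=0, force=35)

```text
clock: 12.8
position: [0.6669, -0.2255, 0.1258]
ee_rot: [0.611, 3.081, 0.0]
force: [-0.2, 0.4, 1.0]
width: 0.474
```

Request:
move_arm(series=[[0, 0, 1, 0, 0, 0], [0, 0, 2, 0, 0, 0], [0, 0, 2, 0, 0, 0], [0, 0, 2, 0, 0, 0], [0, 0, 2, 0, 0, 0], [0, 0, 3, 0, 0, 0], [0, 0, 4, 0, 0, 0], [0, 0, 2, 0, 0, 0]])

```text
clock: 13.6
position: [0.6673, -0.2262, 0.3099]
ee_rot: [0.611, 3.078, -0.001]
force: [-0.5, -1.1, -3.1]
width: 0.484
```

Request:
move_arm(series=[[0, 0, 0, 0, 0, 0], [0, 0, 0, 0, 0, 0], [0, 0, 0, 0, 0, 0]])

```text
clock: 13.9
position: [0.6661, -0.225, 0.304]
ee_rot: [-0.611, -3.079, -0.001]
force: [0.2, -0.4, -2.4]
width: 0.479
```

```bash
python3 - <<'E'
from fit import *
s=monitor.observe(); print(s['joints'].round(2),s['position'].round(4),s['width'],s['force'].round(2)); M=R.from_rotvec(s['ee_rot']).as_matrix(); print('tool y ang',np.degrees(np.arctan2(M[1,1],M[0,1])), M.round(3))
a=shot('wrist')[0]; b=shot('scene')[0]
save('lift',np.hstack([cv2.resize(a,(400,300)),cv2.resize(b[60:360,150:450],(300,300))]))
E
```

```text
[-0.05  0.57  0.53  1.29 -0.28  1.36  1.65] [ 0.6661 -0.225   0.304 ] 0.4791474393919457 [ 0.15 -0.41 -2.41]
tool y ang 67.5636846844642 [[-0.924  0.382 -0.003]
 [ 0.382  0.924  0.001]
 [ 0.003 -0.    -1.   ]]
```

View pics/lift.png

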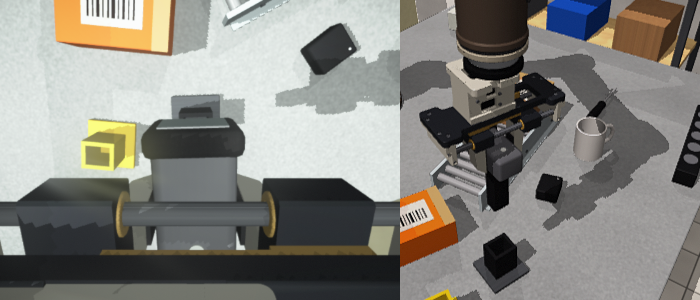

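The scanner is held square (nose at (193,140)) and the holder is empty. I carry it over slowly, then pitch it by 45° about its own y axis, (-0.38, -0.92, 0).

Request:
move_arm(series=[[-0.4, 1.5, 0, 0, 0, 0], [-0.8, 2.8, 0, 0, 0, 0], [-0.9, 3.1, 0, 0, 0, 0], [-0.9, 3.1, 0, 0, 0, 0], [-0.9, 3.1, 0, 0, 0, 0], [-0.9, 3.1, 0, 0, 0, 0], [-0.9, 3.1, 0, 0, 0, 0], [-0.9, 3.1, 0, 0, 0, 0]])

```text
clock: 14.8
position: [0.5996, 0.0058, 0.3053]
ee_rot: [-0.61, -3.081, -0.001]
force: [0.3, -0.4, -2.0]
width: 0.477
```

Request:
move_arm(series=[[-0.9, 3.1, 0, 0, 0, 0], [-0.9, 3.1, 0, 0, 0, 0], [-0.9, 3.1, 0, 0, 0, 0], [-0.9, 2.8, 0, 0, 0, 0], [-0.4, 1.8, 0, 0, 0, 0], [0, 0, 0, 0, 0, 0]])

```text
clock: 15.4
position: [0.5589, 0.1472, 0.3051]
ee_rot: [-0.601, -3.082, -0.002]
force: [-0.9, -0.9, -2.8]
width: 0.481
```

Request:
move_arm(series=[[0, 0, 0, -1.5, -3.7, 0], [0, 0, 0, -1.5, -3.7, 0], [0, 0, 0, -1.5, -3.7, 0], [0, 0, 0, -1.5, -3.7, 0], [0, 0, 0, -1.5, -3.7, 0], [0, 0, 0, -1.5, -3.7, 0]])

```text
clock: 16.0
position: [0.5603, 0.1421, 0.3056]
ee_rot: [0.531, 2.675, -0.108]
force: [-0.2, -0.5, -2.5]
width: 0.477
```

```bash
cat > st.py <<'E'
from fit import *
s=monitor.observe(); print(s['joints'].round(2),s['position'].round(4),s['width'],s['force'].round(2)); M=R.from_rotvec(s['ee_rot']).as_matrix(); print(M.round(3).tolist())
x=M[:,0];L=np.array([.452,.188,.115]); print('pitch',np.degrees(np.arcsin(-x[2])),'label in nose',(M.T@(L-s['position'])-[.045,0,0]).round(4),'(tool axes)','target head',L-.165*x)
E
python3 st.py
```

```text
[-1.    0.15  0.53  1.92  0.33  0.84  0.5 ] [0.5603 0.1421 0.3056] 0.47691168860983524 [-0.21 -0.48 -2.49]
[[-0.844, 0.381, 0.378], [0.349, 0.925, -0.153], [-0.408, 0.003, -0.913]]
pitch 24.074200646956868 label in nose [0.1401 0.0005 0.126 ] (tool axes) target head [0.59119168 0.13037635 0.1823067 ]
```

Request:
move_arm(series=[[0, 0, 0, -1.5, -3.7, 0], [0, 0, 0, -1.5, -3.7, 0], [0, 0, 0, -1.5, -3.7, 0], [0, 0, 0, -1.5, -3.7, 0], [0, 0, 0, -1.5, -3.5, 0], [0, 0, 0, 0, 0, 0]])

```text
clock: 16.6
position: [0.5591, 0.1428, 0.3042]
ee_rot: [0.46, 2.342, -0.183]
force: [-0.5, -0.9, -1.9]
width: 0.48
```

Request:
move_arm(series=[[0, 0, -0.8, 0, 0, 0], [0, 0, -1.2, 0, 0, 0], [0, 0, -1.5, 0, 0, 0], [0, 0, -1.5, 0, 0, 0], [0, 0, -1.2, 0, 0, 0], [0, 0, -0.8, 0, 0, 0], [0, 0, 0, 0, 0, 0], [0, 0, 0, 0, 0, 0]])

```text
clock: 17.4
position: [0.5613, 0.1419, 0.2359]
ee_rot: [0.465, 2.341, -0.182]
force: [0.5, -0.4, -3.1]
width: 0.477
```

```bash
python3 st.py; python3 - <<'E'
from r import *
S=shot('scene');D=shot('side');a=shot('wrist')
s=monitor.observe();M=R.from_rotvec(s['ee_rot']).as_matrix()
def box(x0,x1,hy,z0,z1): return np.array([[x,y,z] for x in(x0,x1) for y in(-hy,hy) for z in(z0,z1)])
F=M@np.diag([1,-1,-1])  # scanner axes
out=[]
for (c,K,W),sl in((S,np.s_[100:250,170:370]),(D,np.s_[180:330,190:390])):
    v=c.copy()
    for b in(box(-.041,.045,.022,-.02,.02),box(-.012,.012,.015,-.115,-.02)):
        p=proj(K,W,b@F.T+s['position']); cv2.polylines(v,[cv2.convexHull(p.round().astype(np.int32))],True,(0,255,0),1)
    for q in([.452,.188,.115],):
        u=proj(K,W,q)[0].round().astype(int); cv2.drawMarker(v,tuple(map(int,u)),(255,0,0),0,5)
    out.append(cv2.resize(v[sl],(400,300),interpolation=cv2.INTER_CUBIC))
top=np.hstack(out)
rs=[rect(*X,.36,.30,.115,200,200,1000) for X in(S,D)]
save('fin',np.vstack([top,np.hstack([cv2.resize(a[0],(400,300)),np.vstack([np.hstack(rs),np.zeros((100,400,3),np.uint8)])])]))
E
```

```text
[-1.21  0.25  0.58  2.24  1.12  0.58 -0.43] [0.5613 0.1419 0.2359] 0.47719987636658834 [ 0.47 -0.43 -3.06]
[[-0.667, 0.381, 0.64], [0.278, 0.924, -0.261], [-0.691, 0.003, -0.723]]
pitch 43.709154539486775 label in nose [0.1243 0.0006 0.0055] (tool axes) target head [0.5621193  0.14218081 0.22901466]
```

View pics/fin.png

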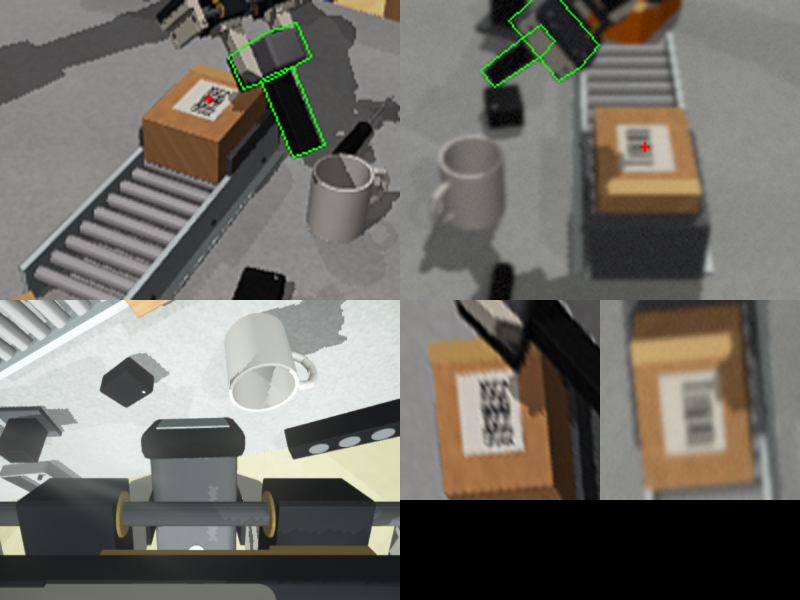

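The model overlay matches the held scanner, and the label marker lies on the label middle in both views. One trim of 6 mm down, then I let it settle.

Request:
move_arm(series=[[0, 0, -0.3, 0, 0, 0], [0, 0, -0.3, 0, 0, 0], [0, 0, 0, 0, 0, 0], [0, 0, 0, 0, 0, 0], [0, 0, 0, 0, 0, 0], [0, 0, 0, 0, 0, 0], [0, 0, 0, 0, 0, 0], [0, 0, 0, 0, 0, 0]])

```text
clock: 18.35
position: [0.5608, 0.1425, 0.2298]
ee_rot: [0.464, 2.34, -0.182]
force: [-0.4, -0.6, -2.7]
width: 0.48
```

```bash
python3 st.py; python3 -c "
from h import *
print(abs(monitor.observe()['dq']).max())
workorder.sign_off()"
```

```text
[-1.21  0.26  0.58  2.24  1.13  0.57 -0.46] [0.5608 0.1425 0.2298] 0.4801683219829459 [-0.36 -0.65 -2.66]
[[-0.668, 0.38, 0.64], [0.277, 0.925, -0.261], [-0.691, 0.003, -0.723]]
pitch 43.73278995619486 label in nose [0.1196 0.0004 0.0014] (tool axes) target head [0.56214002 0.14235338 0.22906385]
0.0025613618545678434
the job is handed in; nothing more can be done
```

I pushed the carton against the end stop, drew the scanner straight up out of its stand, and pitched it down to aim at the label. I handed the job in at about 18.4 s with the scanner still held there; sign-off reports no verdict.

Last checks:
- **Carton:** the push force rose to 38 N with no further movement, so it is against the stop. Both fixed cameras then put the label centre at about (0.452, 0.188) m.
- **Aim:** the sight line is 43.7° below level and passes within about 2 mm of the label's middle. The window is about 120 mm from the label and the head centre is 0.23 m up. These come from the arm's pose and the measured label position, with the scanner assumed where I gripped it. Overlays in both fixed cameras agreed just before the last 6 mm trim.
- **Grip:** the jaws stand at 44 mm, matching the head width, and the arm was still (joint speeds under 0.003 rad/s).
- **Bystanders:** I kept clear of the mug, adapter and screwdriver. They looked undisturbed in the pictures, but I did not measure their positions again at the end.

Nothing failed. The one disagreement was two early estimates of the carton's home position, about 11 mm apart along the track, which the contact with the stop settled.

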